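Change an inspection bench over to the no-go check

TASK

Get the bench ready for the no-go check: each plug gauge now shows its green end at the open front of its cradle and must be turned end for end and seated again in its own cradle with its red end out of the front; the red reject cup must stand on the bench mouth up instead of mouth down; and the chassis pan must be pushed flat along the bench, without lifting it, until it lies wholly inside the yellow outline and square with it. Once all of that is in place, press the green start button fully down and let it go. Leave the other things on the bench alone.

Things in the scene. Friction and masses are not known exactly. Their poses are not given: they have to be found in the camera images.
- cradleA: Fixed cradle, blue rear cheeks, for the blue gauge, loaded from above. Origin: underside (table), below the seat's middle. -x: open front ('out'). Seated gauge's axis: along x, 40 mm up. V blocks at x 24 to 36 mm either side (V mouth 28, tops 44 high, 37 wide) carry the round ends; 48 mm free between. Rear cheeks 32 apart, 48 high; end wall at x 68, 50 high. Base 124 x 40 x 8 mm
- gaugeA_mid (a point): Double-ended plug gauge with blue grip, 124 mm long, 0.12 kg: square grip 40 mm long and 20 x 20 mm in the middle, round ends 14 mm across and 42 mm long, one red (no-go), one green (go). This point: its centre. Axes: x along the gauge towards the red end, y across; it stays in the cradle by weight alone. May be absent (its cradle is then empty)
- gaugeA_red (a point): Centre of the red tip face of the blue gauge, 62 mm from its centre along its x
- cradleB: Fixed cradle, yellow rear cheeks, for the yellow gauge, loaded from above. Origin: underside (table), below the seat's middle. -x: open front ('out'). Seated gauge's axis: along x, 40 mm up. V blocks at x 24 to 36 mm either side (V mouth 28, tops 44 high, 37 wide) carry the round ends; 48 mm free between. Rear cheeks 32 apart, 48 high; end wall at x 68, 50 high. Base 124 x 40 x 8 mm
- gaugeB_mid (a point): Double-ended plug gauge with yellow grip, 124 mm long, 0.12 kg: square grip 40 mm long and 20 x 20 mm in the middle, round ends 14 mm across and 42 mm long, one red (no-go), one green (go). This point: its centre. Axes: x along the gauge towards the red end, y across; it stays in the cradle by weight alone. May be absent (its cradle is then empty)
- gaugeB_red (a point): Centre of the red tip face of the yellow gauge, 62 mm from its centre along its x
- cradleC: Fixed cradle, white rear cheeks, for the white gauge, loaded from above. Origin: underside (table), below the seat's middle. -x: open front ('out'). Seated gauge's axis: along x, 40 mm up. V blocks at x 24 to 36 mm either side (V mouth 28, tops 44 high, 37 wide) carry the round ends; 48 mm free between. Rear cheeks 32 apart, 48 high; end wall at x 68, 50 high. Base 124 x 40 x 8 mm
- gaugeC_mid (a point): Double-ended plug gauge with white grip, 124 mm long, 0.12 kg: square grip 40 mm long and 20 x 20 mm in the middle, round ends 14 mm across and 42 mm long, one red (no-go), one green (go). This point: its centre. Axes: x along the gauge towards the red end, y across; it stays in the cradle by weight alone. May be absent (its cradle is then empty)
- gaugeC_red (a point): Centre of the red tip face of the white gauge, 62 mm from its centre along its x
- cradleD: Fixed cradle, orange rear cheeks, for the orange gauge, loaded from above. Origin: underside (table), below the seat's middle. -x: open front ('out'). Seated gauge's axis: along x, 40 mm up. V blocks at x 24 to 36 mm either side (V mouth 28, tops 44 high, 37 wide) carry the round ends; 48 mm free between. Rear cheeks 32 apart, 48 high; end wall at x 68, 50 high. Base 124 x 40 x 8 mm
- gaugeD_mid (a point): Double-ended plug gauge with orange grip, 124 mm long, 0.12 kg: square grip 40 mm long and 20 x 20 mm in the middle, round ends 14 mm across and 42 mm long, one red (no-go), one green (go). This point: its centre. Axes: x along the gauge towards the red end, y across; it stays in the cradle by weight alone. May be absent (its cradle is then empty)
- gaugeD_red (a point): Centre of the red tip face of the orange gauge, 62 mm from its centre along its x
- pan_mid (a point): Loose sheet-metal chassis pan, open on top, 120 mm (x) by 100 mm (y), 28 mm high, walls and floor 3 mm, about 0.35 kg, with dark holes and small brass studs on its floor. This point: middle of the pan, 14 mm above the table. Lies flat on the bench
- outline: Flat yellow rectangular outline painted on the dark plate (nothing to bump into), 150 mm (x) by 130 mm (y) inside its lines, the pan's measuring place. Origin: its centre at table height, axes along its sides. The pan may lie in it either way round (half a turn makes no difference)
- cup_mid (a point): Square red reject cup, open at one end, 48 x 48 mm outside, 52 mm tall, walls and floor 3 mm, 0.07 kg; starts mouth down. This point: its centre, half-way up. z points out of its mouth, x and y along its flat sides
- cup_rim (a point): Centre of the red cup's mouth, 26 mm from its centre along its z
- start (a joint): Round green spring push button, 28 mm across, in a black housing at the far side of the plate: 0 when up, 0.006 m fully down; fully down takes 5 N; pressed from above
- start_top (a point): Centre of the top face of the green button, z up
- ring_gauge: Bystander, leave alone: steel setting ring 36 mm across, 14 mm high. Origin: middle of its underside
- remote: Bystander, leave alone: grey hand controller with a black knob, 140 x 50 x 36 mm. Origin: middle of its underside
- cleaner: Bystander, leave alone: white bottle with blue cap, 44 mm across, 120 mm high. Origin: middle of its underside
- ref_ball: Bystander, leave alone: steel reference ball on a foot, 44 mm across, 58 mm high. Origin: middle of its underside
- driver: Bystander, leave alone: screwdriver with red handle, 160 mm long. Origin: middle of its underside
- block_case: Bystander, leave alone: closed wooden case of gauge blocks, 50 x 90 x 30 mm. Origin: middle of its underside
There are look-alikes about, which are no part of the job. Leave any pink look-alike of the part that bears gaugeC_mid alone.

How it is judged:
On the way, in this order (a step that is already met when the one before it is completed fails the run):
1. all gauges seated in their own cradles with the red end out, the cup standing mouth up, and the pan inside the outline (x of gaugeA_mid in the frame of cradleA between -0.009 and 0.009 m and y of gaugeA_mid in the frame of cradleA between -0.006 and 0.006 m and z of gaugeA_mid in the frame of cradleA between 0.034 and 0.046 m and x of gaugeA_red in the frame of cradleA below -0.05 m and z of gaugeA_red in the frame of cradleA between 0.033 and 0.047 m and x of gaugeB_mid in the frame of cradleB between -0.009 and 0.009 m and y of gaugeB_mid in the frame of cradleB between -0.006 and 0.006 m and z of gaugeB_mid in the frame of cradleB between 0.034 and 0.046 m and x of gaugeB_red in the frame of cradleB below -0.05 m and z of gaugeB_red in the frame of cradleB between 0.033 and 0.047 m and x of gaugeC_mid in the frame of cradleC between -0.009 and 0.009 m and y of gaugeC_mid in the frame of cradleC between -0.006 and 0.006 m and z of gaugeC_mid in the frame of cradleC between 0.034 and 0.046 m and x of gaugeC_red in the frame of cradleC below -0.05 m and z of gaugeC_red in the frame of cradleC between 0.033 and 0.047 m and x of gaugeD_mid in the frame of cradleD between -0.009 and 0.009 m and y of gaugeD_mid in the frame of cradleD between -0.006 and 0.006 m and z of gaugeD_mid in the frame of cradleD between 0.034 and 0.046 m and x of gaugeD_red in the frame of cradleD below -0.05 m and z of gaugeD_red in the frame of cradleD between 0.033 and 0.047 m and x of pan_mid in the frame of outline between -0.016 and 0.016 m and y of pan_mid in the frame of outline between -0.016 and 0.016 m and angle between the x axis of pan_mid and the x axis of outline, either way round below 0.28 rad and height (world z) of pan_mid below 0.02 m and angle between cup_mid's own z axis and vertical below 0.12 rad and height (world z) of cup_rim between 0.046 and 0.058 m and height (world z) of cup_mid between 0.02 and 0.032 m), for 0.2 s.
2. then the start button is pressed (value of joint start above 0.004 m).
At the end, for the whole second after the job is handed in: Each gauge present seated in its own cradle, red end out (within 9 mm along, 6 mm across and in height); pan flat, centre within 16 mm of the outline's along each side, turned under 0.28 rad; cup standing mouth up within 0.12 rad; all at rest; button, pressed 4 mm after all that, up again (all of step 1 and linear speed of each of cup, gaugeA, gaugeB, gaugeC, gaugeD, pan below 0.02 m/s and value of joint start below 0.002 m); the robot touches nothing.
It fails at once if the pan is lifted off the bench or tipped (height (world z) of pan_mid above 0.035 m or angle between pan_mid's own z axis and vertical above 0.35 rad).
It fails at once if a bystander is moved by more than 40 mm (distance of any of ring_gauge, remote, cleaner, ref_ball, driver, block_case from where it was at the start of the episode above 0.04 m).
Of gaugeA, gaugeB, gaugeC, gaugeD only 3 to 4 are there at a start; the rules pass over those that are not, and their reading is None.
At some moment in a run one of pan may be knocked a few centimetres aside while the robot is not near it.
Once in a run the grip may slacken for a moment while it holds something.
It also fails if it takes over 200 s, if anything falls off the work surface, if the arm or the gripper's body presses on something with over 40 N, if the wrist force passes 120 N, or if a joint passes its speed limit or range.

ROBOT

A 6-joint arm with a two-finger parallel gripper is mounted at the origin on the work surface. World frame = base frame: x ahead of the robot, y to its left, z up, the work surface at z = 0. Lengths are in m, angles in rad, forces in N, time in s.
With the tool pointing down it reaches from about 0.325 to 0.9 m from the base axis. Payload 6.1 kg.
Tool frame: the origin (TCP) lies midway between the tips of the shut fingers; the grasp point (between the pads) lies 19 mm behind it; z points along the fingers, y is the line along which they close (so a half turn about z gives the same grasp; the last joint's range is limited). The gripper opens to 85 mm and grips with 20 to 120 N. Pads are 22 mm wide; open, the fingers measure 114 mm over their backs; the gripper's body (76 mm by 85 mm) begins 54 mm behind the grasp point. The pads swing forward as they close: fully open they stand 13 mm farther back than shut.
Start: joints at [1.222, 0.22, 1.526, -0, 1.395, -0.126], TCP at [0.138, 0.61, 0.231] pointing down, gripper open.
Joint ranges: [-2.98, 2.98], [-0.91, 2.08], [0.09, 2.57], [-1.24, 4.39], [0.2, 2.65], [-2.68, 2.68]. Speed limits (rad/s): [2.57, 2.57, 3.01, 3.14, 3.14, 3.14].

INTERFACE

Orientations are given as [roll, pitch, yaw] about the fixed x, y, z axes, in that order (R = Rz(yaw) Ry(pitch) Rx(roll)).
In Python, from plant import movep, move_l, set_joints, gripper_to, hold, inverse_kinematics, observe, get_image, get_calibration, Unreachable, job_done gives the robot as it stands. Calls block until the motion is done:
- movep(position, orientation): joint-space move of the TCP to a pose.
- move_l(position, feed=0.15, rotation=None, max_force=None): straight line of the TCP; rotation=None keeps the orientation; feed is the mean speed in m/s. With max_force (N) it stops when the force on the tool has changed by that much, and returns True; else False.
- set_joints(angles): joint-space move.
- gripper_to(opening, f_grip=None): finger opening in m; f_grip is the grip in N (None keeps the last); returns when the fingers have stopped.
- hold(seconds).
- inverse_kinematics(position, orientation): joint angles nearest the present ones, or None.
- observe(): the state.
- get_image(name): name is "scene" or "top" or "wrist"; returns (picture, depth): 384x512x3 uint8, red, green, blue; 384x512 float32, m along the optical axis (not along the pixel's ray), 0 where there is no reading.
- get_calibration(name): a dict with "intrinsics" (3x3 intrinsics, pixels), "dist_coeffs" ([k1, k2, p1, p2, k3] as OpenCV has them; the pictures are not rectified), "world_from_camera" (4x4, takes a point from camera to world coordinates). Camera axes: x right, y down, z forward; pixel columns grow to the right and rows downward; lengths in m; the calibration is good to about 2 mm. A picture is of the moment at which its call begins: read the wrist's pose just before it. get_calibration takes no time and is no camera call; for the wrist camera it gives the pose at the moment of the call.
A pose or a line that the arm cannot do raises Unreachable and nothing moves.
- job_done(): hands the job in; it is judged then, once.
The state is a dict: "time_s": time; "q": joint angles; "joint_velocities": joint speeds; "joint_torque": joint torques, N m; "eef_pos": TCP position; "tcp_rot": TCP orientation; "ft_force": force on the tool from outside, world axes, zero at the start; "torque": the same for the moment, N m; "opening": finger opening in m; "grasp_force": force on a finger pad.
Only numpy, scipy, OpenCV 4.12 (cv2) and the standard library are available. Lean on these libraries where they do the work, as an engineer would, in place of code of your own. Each camera call takes 0.05 s, during which the arm holds its last target. There are 200 camera calls.

## Working session

There is one attempt and no reset: what is moved stays moved. The work goes in short steps, each a Python script; the robot and the scene stay as the last script left them, time stands still between calls to the robot, and variables do not carry over. Pictures are saved under pics/ and viewed, at most 14 in all, crops included, and the job is handed in when it is done.

```bash
ls; mkdir -p pics; python3 - <<'E'
from plant import *
import cv2,numpy as np
for n in ("top","scene"):
    im,d=get_image(n); c=get_calibration(n)
    np.savez(f"{n}0.npz",im=im,d=d,**{k:np.array(v) for k,v in c.items()})
    cv2.imwrite(f"pics/{n}0.png",cv2.resize(im[:,:,::-1],(800,600),interpolation=cv2.INTER_CUBIC))
    print(n,np.round(c["world_from_camera"],3).tolist(),np.round(c["intrinsics"],1).tolist(),c["dist_coeffs"])
print(observe())
E
```

```text
pics
top [[0.019, -0.982, 0.19, 0.316], [-1.0, -0.016, 0.018, 0.049], [-0.015, -0.19, -0.982, 1.146], [0.0, 0.0, 0.0, 1.0]] [[377.6, 0.0, 254.6], [0.0, 377.6, 190.5], [0.0, 0.0, 1.0]] [-0.02998205  0.          0.          0.          0.        ]
scene [[0.392, 0.559, -0.731, 1.435], [0.92, -0.227, 0.32, -0.339], [0.013, -0.798, -0.603, 0.806], [0.0, 0.0, 0.0, 1.0]] [[356.1, 0.0, 253.8], [0.0, 356.1, 193.7], [0.0, 0.0, 1.0]] [-0.00754364  0.          0.          0.          0.        ]
{'time_s': 0.1, 'q': array([ 1.22186906e+00,  2.21163594e-01,  1.52753333e+00,  2.22327688e-05,
        1.39466655e+00, -1.26095661e-01]), 'joint_velocities': array([ 0.00018969, -0.00147725, -0.00214651, -0.0006175 , -0.00038622,
        0.00099777]), 'joint_torque': array([ 7.21974302e-04, -4.98249972e+01, -3.90548158e+01, -1.93478036e-04,
        5.72418066e-03,  7.14495513e-05]), 'eef_pos': array([0.13792433, 0.60902737, 0.23027912]), 'tcp_rot': array([-3.13983864e+00, -2.44410230e-04,  2.91875692e+00]), 'ft_force': array([-0.06299794,  0.61821256,  0.4913265 ]), 'torque': array([ 0.05144658, -0.01137785,  0.00830273]), 'grasp_force': 0.0, 'opening': 0.08514973142723391}
```

View pics/top0.png

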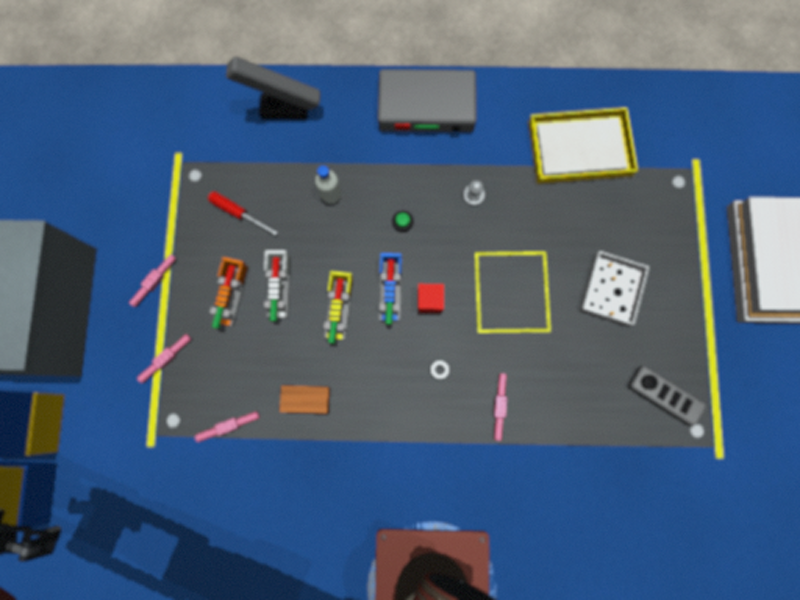

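View pics/scene0.png

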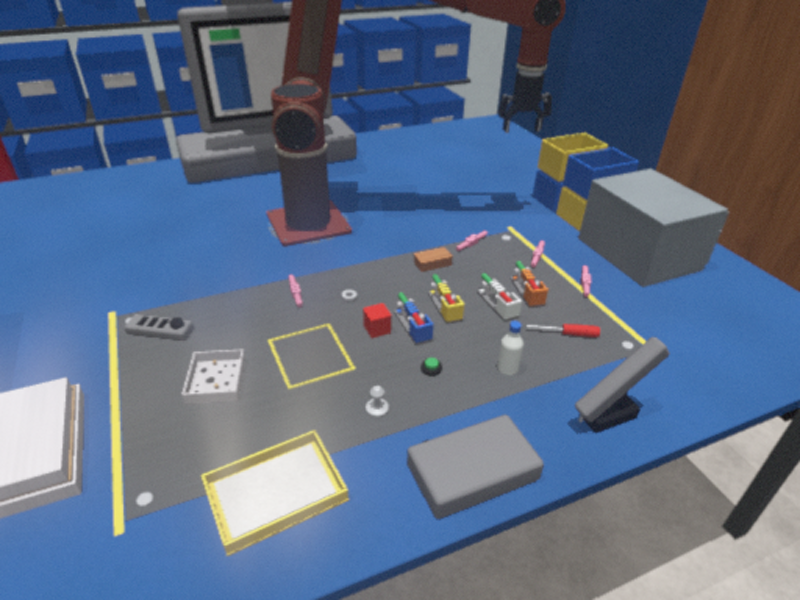

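The top view, with the robot at the bottom and +y to the left, shows these pixel positions:
- **Gauges:** all four are present: A blue (390,290), B yellow (338,306), C white (276,285) and D orange (228,292). Their green ends point towards the robot.
- **Other parts:** cup (431,297), outline (513,292), pan (616,288), button (402,220).
- **Pink look-alikes:** at the edges, clear of the work.

The scene view agrees.

```bash
cat > h.py <<'E'
import numpy as np, cv2
from plant import *
def shot(n):
    c=get_calibration(n); im,d=get_image(n); return im,d,c
def ray(px,c,z):
    """pixels (N,2) -> world points on plane z"""
    px=np.asarray(px,np.float64).reshape(-1,1,2)
    u=cv2.undistortPoints(px,np.array(c["intrinsics"]),np.array(c["dist_coeffs"])).reshape(-1,2)
    T=np.array(c["world_from_camera"]); v=np.c_[u,np.ones(len(u))]@T[:3,:3].T
    o=T[:3,3]; return o+v*((z-o[2])/v[:,2])[:,None]
def proj(P,c):
    T=np.linalg.inv(np.array(c["world_from_camera"])); P=np.asarray(P,float).reshape(-1,3)@T[:3,:3].T+T[:3,3]
    return cv2.projectPoints(P,np.zeros(3),np.zeros(3),np.array(c["intrinsics"]),np.array(c["dist_coeffs"]))[0].reshape(-1,2)
def hsv(im): return cv2.cvtColor(im,cv2.COLOR_RGB2HSV)
def mask(im,col):
    h=hsv(im).astype(int);H,S,V=h[...,0],h[...,1],h[...,2]
    return {"red":((H<5)|(H>174))&(S>170)&(V>70),"green":(H>50)&(H<80)&(S>120)&(V>50),
     "yellow":(H>24)&(H<34)&(S>120)&(V>90)}[col]
def blobs(m,amin):
    n,l,s,c=cv2.connectedComponentsWithStats(m.astype(np.uint8))
    return [(c[i],s[i,4],np.argwhere(l==i)[:,::-1]) for i in range(1,n) if s[i,4]>=amin]
E
python3 - <<'E'
from h import *
d=np.load("top0.npz"); im=d["im"]; c={k:d[k] for k in("intrinsics","dist_coeffs","world_from_camera")}
for col,z in(("red",.045),("green",.045),("yellow",0)):
    for cc,a,p in blobs(mask(im,col),8):
        w=ray([cc],c,z)[0]
        if w[0]>.2: print(col,cc.round(1),a,w.round(3))
        if col=="yellow" and a>60:
            r=cv2.minAreaRect(ray(p,c,0)[:,:2].astype(np.float32)*1000); print("   ",np.round(r[0]),np.round(r[1]),round(r[2],1))
# bright pan
h=hsv(im); m=(h[...,2]>120)&(h[...,1]<60); 
for cc,a,p in blobs(m,150):
    r=cv2.minAreaRect(ray(p,c,.015)[:,:2].astype(np.float32)*1000); print("white",cc.round(),a,np.round(r[0]),np.round(r[1]),round(r[2],1))
D=d["d"]
def P(x,y): 
    z=D[y,x]; u=cv2.undistortPoints(np.array([[[x,y]]],float),c["intrinsics"],c["dist_coeffs"])[0,0]
    return (c["world_from_camera"]@np.array([u[0]*z,u[1]*z,z,1]))[:3].round(3)
print("cup",P(276,190),"btn",P(258,141),"table",P(300,230))
E
```

```text
red [257.2  80. ] 26 [0.883 0.068 0.045]
red [144.2 130.6] 163 [0.711 0.414 0.045]
red [176.1 170.2] 38 [0.587 0.307 0.045]
red [249.7 171.7] 38 [0.585 0.085 0.045]
red [146.7 175. ] 46 [0.57  0.395 0.045]
red [216.7 184.4] 38 [0.545 0.183 0.045]
red [275.5 190.2] 275 [0.53  0.007 0.045]
green [272.6  80.9] 45 [0.881 0.019 0.045]
green [257.3 140.1] 76 [0.685 0.064 0.045]
green [174.7 198.8] 50 [0.499 0.306 0.045]
green [248.5 200.6] 49 [0.498 0.086 0.045]
green [138.8 203.6] 54 [0.483 0.412 0.045]
green [212.5 212.8] 52 [0.459 0.192 0.045]
yellow [373.6  90.7] 834 [ 0.875 -0.311  0.   ]
    [ 870. -308.] [149. 209.] 5.8
yellow [110.7 130.7] 275 [0.726 0.538 0.   ]
    [727. 538.] [224.  14.] 0.1
yellow [452.8 198.6] 813 [ 0.522 -0.541  0.   ]
    [ 541. -541.] [597.  14.] 0.0
yellow [327.5 186.5] 472 [ 0.553 -0.155  0.   ]
    [ 554. -155.] [161. 145.] 1.0
yellow [103.9 199.4] 230 [0.501 0.538 0.   ]
    [502. 538.] [173.  16.] 1.1
yellow [217.4 178.4] 106 [0.573 0.187 0.   ]
    [569. 186.] [47. 41.] 83.6
yellow [214.5 198.1] 90 [0.511 0.193 0.   ]
    [511. 193.] [21. 41.] 84.3
yellow [216.5 214.7] 14 [0.46  0.185 0.   ]
yellow [ 98.2 260.3] 207 [0.314 0.538 0.   ]
    [315. 538.] [146.  13.] 0.0
yellow [ 20.4 270.9] 108 [0.277 0.776 0.   ]
    [277. 776.] [113.   9.] 0.2
white [260.  21.] 21740 [1119.   89.] [ 174. 1771.] 0.5
white [274.  61.] 1739 [970.  17.] [112. 191.] 0.7
white [372.  93.] 1715 [ 859. -300.] [112. 171.] 5.8
white [497. 161.] 2148 [ 639. -686.] [104. 233.] 89.8
white [480. 177.] 332 [ 624. -655.] [246. 108.] 0.9
white [ 11. 184.] 2008 [531. 842.] [297.  90.] 1.0
white [175. 175.] 296 [572. 315.] [117.  47.] 3.2
white [393. 184.] 1270 [ 563. -356.] [106. 127.] 72.6
white [421. 250.] 171 [ 364. -431.] [97. 41.] 57.9
white [445. 269.] 157 [ 310. -488.] [40. 66.] 89.8
cup [0.529 0.006 0.054] btn [0.69  0.062 0.021] table [ 0.418 -0.07  -0.   ]
```

```bash
cat >> h.py <<'E'
from numpy import pi
G={"A":(.5415,.0855,0.),"B":(.502,.1875,-.1),"C":(.543,.3065,0.),"D":(.5265,.4035,-.19)}
def gauge(g,near,im,c,R=.085):
    """mid and yaw (towards red) of gauge near a point, from red/green tips, in given view"""
    out={}
    for col in("red","green"):
        ys,xs=np.nonzero(mask(im,col)); p=ray(np.c_[xs,ys],c,.045)[:,:2]
        p=p[np.hypot(*(p-near).T)<R]; out[col]=p
    if min(map(len,out.values()))<15: return None
    ax=out["red"].mean(0)-out["green"].mean(0)
    for _ in range(2):
        ax/=np.linalg.norm(ax); n=np.array([-ax[1],ax[0]])
        A=np.r_[out["red"],out["green"]]; s=(A-near)@ax; t=(A-near)@n
        k=np.polyfit(s,t,1); ax=ax+k[0]*n
    ax/=np.linalg.norm(ax); n=np.array([-ax[1],ax[0]])
    sr=(out["red"]-near)@ax; sg=(out["green"]-near)@ax
    q=[np.percentile(sr,99),np.percentile(sr,1),np.percentile(sg,99),np.percentile(sg,1)]
    t=np.median((np.r_[out["red"],out["green"]]-near)@n)
    return near+ax*(q[0]+q[3])/2+n*t, np.arctan2(ax[1],ax[0]), np.round(np.array(q)*1000,1)
E
python3 - <<'E'
from h import *
x,y,w=G["A"]
for i,yaw in enumerate((0,pi)):
    movep([x,y,.2],[pi,0,yaw]); hold(.3)
    im,d,c=shot("wrist"); cv2.imwrite(f"pics/wA{i}.png",im[:,:,::-1])
    o=observe(); print(o["q"].round(2),o["eef_pos"].round(4),o["time_s"])
    print(gauge("A",np.array([x,y]),im,c), np.round(c["world_from_camera"],3).tolist())
E
```

```text
[0.01 0.06 1.76 0.   1.32 1.58] [0.5415 0.0858 0.2   ] 2.8083
(array([0.5284924, 0.0518146]), np.float64(-1.2378699466020735), array([ 82. ,   2.7,  -5.4, -26.9])) [[-0.0, -0.962, -0.272, 0.61], [-1.0, 0.0, -0.0, 0.086], [0.0, 0.272, -0.962, 0.342], [0.0, 0.0, 0.0, 1.0]]
[ 0.01  0.06  1.76  0.    1.32 -1.56] [0.5415 0.0855 0.2   ] 5.8083
(array([0.52193524, 0.05046834]), np.float64(-1.2510439816122547), array([ 81.2,   2.8,  -5. , -27. ])) [[0.001, 0.962, 0.272, 0.472], [1.0, -0.001, -0.001, 0.086], [-0.0, 0.272, -0.962, 0.342], [0.0, 0.0, 0.0, 1.0]]
```

View pics/wA0.png

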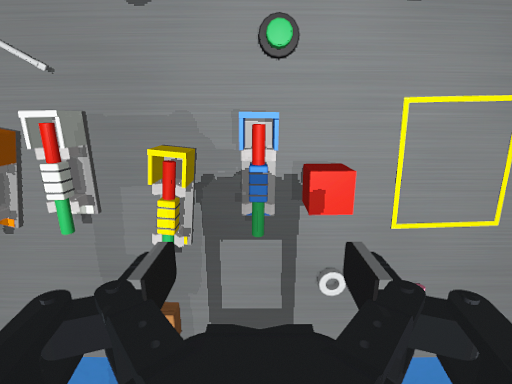

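```bash
python3 - <<'E'
s=open("h.py").read()
s=s.replace("def gauge(g,near,im,c,R=.085):","def gauge(near,w,im,c,R=.085):").replace("ray(np.c_[xs,ys],c,.045)","ray(np.c_[xs,ys],c,.047)")
s=s.replace("p=p[np.hypot(*(p-near).T)<R]","p=p[(np.hypot(*(p-near).T)<R)&(abs((p-near)@[-np.sin(w),np.cos(w)])<.022)]")
open("h.py","w").write(s)
E
python3 - <<'E'
from h import *
for g in "ABCD":
    x,y,w=G[g]; n=np.array([x,y]); r=[]
    for yaw in ((w+pi,w) if g in"AC" else (w,w+pi)):
        movep([x,y,.2],[pi,0,yaw if yaw<3 or g!='x' else yaw]); hold(.15)
        im,d,c=shot("wrist"); o=gauge(n,w,im,c); r.append(o); e=observe()
        print(g,round(yaw,2),e["q"][[0,5]].round(2),o[0].round(4),round(o[1],4),o[2])
    print(g,"mean",((r[0][0]+r[1][0])/2).round(4),(r[0][1]+r[1][1])/2,e["time_s"])
E
```

```text
A 3.14 [ 0.01 -1.56] [0.54   0.0878] -0.0102 [ 59.5  20.6 -22.  -62.6]
A 0.0 [0.01 1.58] [0.5411 0.0882] -0.0043 [ 60.3  20.5 -22.2 -61.1]
A mean [0.5405 0.088 ] -0.0072910116167768 9.1083
B -0.1 [0.21 1.88] [0.5028 0.1896] -0.0989 [ 61.7  22.1 -20.6 -60.6]
B 3.04 [ 0.21 -1.26] [0.5013 0.1895] -0.101 [ 59.9  21.8 -20.9 -61.6]
B mean [0.502  0.1896] -0.09994587597601695 12.675
C 3.14 [ 0.39 -1.18] [0.5424 0.3093] 0.0096 [ 60.5  21.7 -21.1 -61.8]
C 0.0 [0.39 1.96] [0.543  0.3096] 0.008 [ 61.2  21.6 -21.1 -61.1]
C mean [0.5427 0.3094] 0.008818415332025386 16.2917
D -0.19 [0.53 2.3 ] [0.5267 0.4074] -0.1963 [ 60.6  19.9 -21.8 -61.8]
D 2.95 [ 0.54 -0.85] [0.5256 0.4071] -0.1986 [ 59.4  20.6 -22.  -62.7]
D mean [0.5261 0.4073] -0.19742509177697293 19.8167
```

```bash
cat >> h.py <<'E'
M={"A":(.5405,.0880,-.0073),"B":(.5020,.1896,-.1),"C":(.5427,.3094,.0088),"D":(.5261,.4073,-.1974)}
def st(s):
    o=observe(); print(s,"t%.1f"%o["time_s"],"tcp",o["eef_pos"].round(4),"open %.4f gf %.1f"%(o["opening"],o["grasp_force"]),"F",o["ft_force"].round(1),"q6 %.2f"%o["q"][5],flush=True)
def flip(g,start=None):
    x,y,w=M[g]; q6=observe()["q"][5]; up=.068
    yaw=w if q6>0 else w+pi
    movep([x,y,.12],[pi,0,yaw]); gripper_to(.05)
    move_l([x,y,.023],feed=.1,max_force=15); st("down")
    gripper_to(0,f_grip=60); hold(.2); st("grip")
    move_l([x,y,up],feed=.08); st("lift")
    q=np.array(observe()["q"]); q[5]+=-pi if q[5]>0 else pi
    set_joints(q); hold(.2); st("turned")
def seat(g):
    x,y,w=M[g]; R=list(observe()["tcp_rot"])
    yaw=w+pi if abs(np.cos((R[2]-w))+1)<.5 else w
    hit=move_l([x,y,.0235],feed=.06,rotation=[pi,0,yaw],max_force=10); st("seat hit=%s"%hit)
def release(g):
    x,y,w=M[g]; gripper_to(.05); hold(.1); move_l([x,y,.2],feed=.2); hold(.15)
    im,d,c=shot("wrist"); cv2.imwrite(f"pics/after{g}.png",im[:,:,::-1])
    o=gauge(np.array([x,y]),w,im,c); st("rel"); print(g,o)
E
python3 - <<'E'
from h import *
flip("A"); im,d,c=shot("wrist"); cv2.imwrite("pics/heldA.png",im[:,:,::-1])
E
```

```text
down t22.6 tcp [0.5412 0.088  0.0238] open 0.0497 gf 0.0 F [ 0.8 -0.1 -0.1] q6 -1.55
grip t23.2 tcp [0.5413 0.0875 0.0239] open 0.0188 gf 60.5 F [-1.  -4.3  6.1] q6 -1.55
lift t23.9 tcp [0.5404 0.0881 0.068 ] open 0.0187 gf 59.7 F [-0.2 -0.  -2. ] q6 -1.55
turned t26.8 tcp [0.5404 0.088  0.068 ] open 0.0189 gf 64.2 F [ 0.9 -0.4 -2. ] q6 1.60
```

View pics/heldA.png

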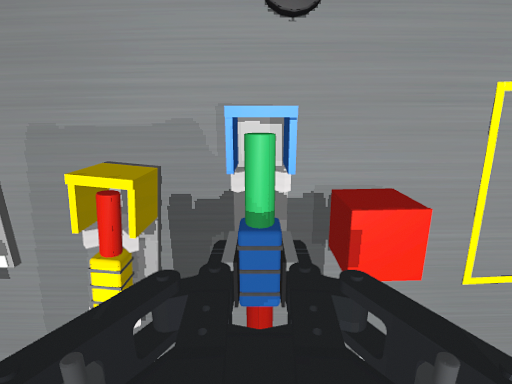

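The blue gauge is held straight. Its green end, at about (260,180), now lies over the rear cheeks, and the red end is at the front.

```bash
python3 - <<'E'
from h import *
seat("A"); release("A")
E
```

```text
seat hit=True t27.5 tcp [0.5394 0.0874 0.0239] open 0.0189 gf 65.1 F [-0.8 -1.2  3.5] q6 1.60
rel t29.2 tcp [0.5397 0.088  0.1985] open 0.0500 gf 0.0 F [-0.2  0.2  0.3] q6 1.60
A (array([0.53986098, 0.08755145]), np.float64(3.1319191444192835), array([ 61.4,  22.7, -19.8, -60.1]))
```

```bash
python3 - <<'E'
from h import *
for g in "BCD":
    flip(g)
    o=observe()
    if not(.017<o["opening"]<.0215 and o["grasp_force"]>15): print("STOP"); break
    im,d,c=shot("wrist"); cv2.imwrite(f"pics/held{g}.png",im[:,:,::-1])
    seat(g)
    if abs(observe()["eef_pos"][2]-.0235)>.004: print("STOP high"); break
    release(g)
E
python3 -c "
import cv2,numpy as np
cv2.imwrite('pics/m1.png',np.vstack([np.hstack([cv2.resize(cv2.imread(f'pics/{p}{g}.png'),(266,200)) for g in 'BCD']) for p in('held','after')]))"
```

```text
down t31.2 tcp [0.5027 0.1898 0.0237] open 0.0503 gf 0.0 F [-0.4 -0.1  0.5] q6 1.88
grip t31.7 tcp [0.5026 0.1894 0.0239] open 0.0190 gf 59.7 F [-1.  -3.1  5.9] q6 1.88
lift t32.5 tcp [0.5019 0.1896 0.0681] open 0.0193 gf 58.9 F [-0.7 -1.1 -2. ] q6 1.88
turned t35.3 tcp [0.5019 0.1896 0.068 ] open 0.0190 gf 58.8 F [-1.  -0.6 -1.2] q6 -1.26
seat hit=True t36.1 tcp [0.5009 0.1895 0.0238] open 0.0193 gf 59.8 F [-1.9 -0.5  6.1] q6 -1.26
rel t37.8 tcp [0.5012 0.1894 0.1985] open 0.0498 gf 0.0 F [ 0.1 -0.2  0.4] q6 -1.26
B (array([0.49966855, 0.18992763]), np.float64(3.038172513732285), array([ 63.7,  23.2, -19.2, -59. ]))
down t39.8 tcp [0.5435 0.3097 0.0239] open 0.0498 gf 0.0 F [ 0.4 -0.5  0.1] q6 -1.19
grip t40.4 tcp [0.5434 0.3092 0.024 ] open 0.0193 gf 59.5 F [-0.7 -3.6  5.4] q6 -1.19
lift t41.1 tcp [0.5426 0.3094 0.068 ] open 0.0188 gf 58.8 F [ 0.1  0.8 -1.3] q6 -1.19
turned t43.9 tcp [0.5426 0.3094 0.068 ] open 0.0187 gf 58.7 F [ 0.6  0.  -1.7] q6 1.95
seat hit=True t44.7 tcp [0.5416 0.3091 0.0239] open 0.0190 gf 59.6 F [-1.2  0.3  6.2] q6 1.95
rel t46.4 tcp [0.5419 0.309  0.1983] open 0.0497 gf 0.0 F [-1.3  0.6  0.9] q6 1.95
C (array([0.54218161, 0.3093153 ]), np.float64(-3.1323776668119554), array([ 61.2,  22.6, -19.9, -60.2]))
down t48.3 tcp [0.5268 0.4078 0.024 ] open 0.0502 gf 0.0 F [ 0.2 -0.2  0.2] q6 2.31
grip t48.9 tcp [0.5265 0.4068 0.024 ] open 0.0190 gf 59.5 F [-2.2 -4.7  5.8] q6 2.31
lift t49.6 tcp [0.526  0.4072 0.068 ] open 0.0190 gf 58.6 F [-0.1 -0.7 -1.9] q6 2.31
turned t52.5 tcp [0.526  0.4073 0.0681] open 0.0187 gf 58.5 F [ 0.6  1.  -0. ] q6 -0.83
seat hit=True t53.2 tcp [0.5252 0.4071 0.024 ] open 0.0191 gf 59.4 F [-1.1  0.2  4.5] q6 -0.83
rel t54.9 tcp [0.5254 0.4069 0.1981] open 0.0501 gf 0.0 F [ 0.3 -0.4 -0.5] q6 -0.83
D (array([0.52441911, 0.40707732]), np.float64(2.943915228637482), array([ 62.4,  21.9, -19.5, -59.1]))
```

View pics/m1.png

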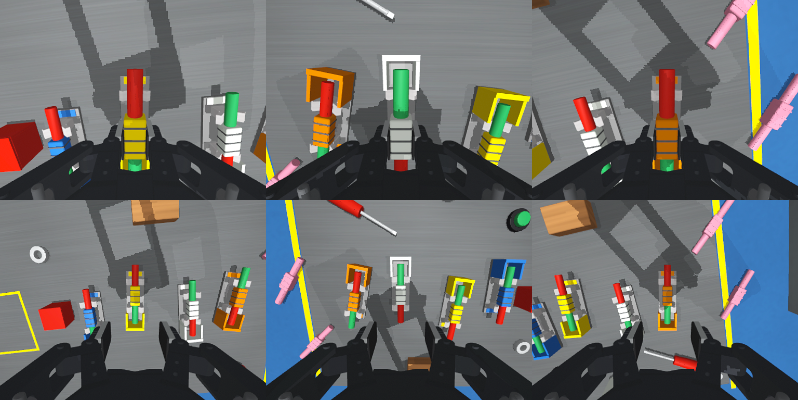

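All three picture pairs (B, C, D) show the green end at the rear cheeks and the red end at the open front. Next is the cup.

```bash
cat >> h.py <<'E'
def dep(im,d,c,m):
    ys,xs=np.nonzero(m&(d>0)); z=d[ys,xs].astype(float)
    u=cv2.undistortPoints(np.c_[xs,ys].astype(float).reshape(-1,1,2),np.array(c["intrinsics"]),np.array(c["dist_coeffs"])).reshape(-1,2)
    T=np.array(c["world_from_camera"]); return np.c_[u*z[:,None],z]@T[:3,:3].T+T[:3,3]
def tilt(th,phi): return [pi,-th,phi]
E
python3 - <<'E'
from h import *
movep([.5,.006,.22],[pi,0,0]); hold(.2)
im,d,c=shot("wrist"); cv2.imwrite("pics/cup0.png",im[:,:,::-1])
P=dep(im,d,c,mask(im,"red")); near=np.hypot(P[:,0]-.53,P[:,1]-.006)<.045; P=P[near]
print(np.percentile(P[:,2],[1,50,99]).round(4)); T=P[P[:,2]>.047]
r=cv2.minAreaRect((T[:,:2]*1000).astype(np.float32)); print(r,len(T))
x,y=np.array(r[0])/1000
for th in (75,65,60,55,45,30,0,-15,-25,-30,-35,-45):
    for z in (.02,.12):
        q=inverse_kinematics([x,y,z],tilt(np.radians(th),0)); print(th,z,None if q is None else np.round(q,2))
E
```

```text
[0.0199 0.0514 0.0532]
((531.6166381835938, 9.488786697387695), (47.8169059753418, 46.81913375854492), 0.5682817697525024) 1905
75 0.02 [-0.34  0.58  2.52  2.8   1.27 -1.56]
75 0.12 None
65 0.02 None
65 0.12 None
60 0.02 None
60 0.12 None
55 0.02 [-0.27  0.09  2.57  2.67  0.51 -1.31]
55 0.12 None
45 0.02 [-0.24 -0.02  2.5   2.18  0.2  -0.79]
45 0.12 [-0.24 -0.37  2.51  0.63  0.28  0.79]
30 0.02 [-0.19 -0.02  2.34  0.31  0.31  1.11]
30 0.12 [-0.19 -0.26  2.31  0.17  0.58  1.26]
0 0.02 [-0.13  0.26  1.92 -0.    0.96  1.44]
0 0.12 [-0.13  0.11  1.87 -0.    1.16  1.44]
-15 0.02 [-0.11  0.45  1.69 -0.03  1.26  1.47]
-15 0.12 [-0.11  0.32  1.65 -0.03  1.43  1.47]
-25 0.02 [-0.1   0.59  1.53 -0.04  1.46  1.48]
-25 0.12 [-0.1   0.46  1.5  -0.04  1.61  1.48]
-30 0.02 [-0.1   0.66  1.45 -0.05  1.55  1.49]
-30 0.12 [-0.1   0.53  1.43 -0.05  1.7   1.48]
-35 0.02 [-0.1   0.73  1.38 -0.06  1.64  1.49]
-35 0.12 [-0.1   0.6   1.36 -0.06  1.79  1.48]
-45 0.02 [-0.09  0.87  1.22 -0.07  1.83  1.49]
-45 0.12 [-0.09  0.74  1.22 -0.07  1.96  1.48]
```

```bash
cat >> h.py <<'E'
def tdir(th): return np.array([np.sin(th),0,-np.cos(th)])
def cup_op(cx,cy,gz,px,py,pz,a=np.radians(30),b=np.radians(-60)):
    """grip at tilt a (grasp point at cx,cy,gz), turn to tilt b, put grasp point at px,py,pz"""
    G=np.array([cx,cy,gz]); T=G+.019*tdir(a); gripper_to(.064)
    movep(T-.1*tdir(a),tilt(a,0)); move_l(T,feed=.08,max_force=12); st("cup at")
    gripper_to(0,f_grip=40); hold(.2); st("cup grip")
    move_l(T+[0,0,.09],feed=.08)
    Q=np.array([px,py,pz])+.019*tdir(b)
    movep(Q+[0,0,.08],tilt(b,0)); hold(.2); st("cup turned")
    if observe()["opening"]<.04: print("LOST"); return
    move_l(Q+[0,0,.012],feed=.08); h=move_l(Q-[0,0,.002],feed=.03,max_force=4); st("cup placed %s"%h)
    gripper_to(.064); hold(.2); e=observe()["eef_pos"]
    move_l(e-.1*tdir(b),feed=.1); hold(.1)
def cuplook(name):
    movep([.50,-.005,.22],[pi,0,0]); hold(.2)
    im,d,c=shot("wrist"); cv2.imwrite(f"pics/{name}.png",im[:,:,::-1])
    P=dep(im,d,c,mask(im,"red")); P=P[np.hypot(P[:,0]-.53,P[:,1])<.06]
    T=P[P[:,2]>np.percentile(P[:,2],95)-.006]
    print(np.percentile(P[:,2],[1,50,99]).round(4),cv2.minAreaRect((T[:,:2]*1000).astype(np.float32)),len(T)); st("look")
E
python3 - <<'E'
from h import *
cup_op(.5315,.0095,.032,.53,-.003,.025)
cuplook("cup1")
E
```

```text
cup at t59.6 tcp [0.5412 0.0095 0.0159] open 0.0640 gf 0.0 F [-0.9 -0.1  0.2] q6 1.11
cup grip t60.1 tcp [0.5415 0.0094 0.0162] open 0.0479 gf 41.7 F [-3.6 -0.5  5.5] q6 1.11
cup turned t63.0 tcp [ 0.5138 -0.0031  0.0964] open 0.0478 gf 41.2 F [ 0.2  0.1 -0.8] q6 1.46
cup placed True t64.4 tcp [ 0.5133 -0.0029  0.0149] open 0.0476 gf 41.5 F [-0.   0.5  3.8] q6 1.47
[0.0242 0.0474 0.049 ] ((523.3334350585938, -2.7518367767333984), (47.488304138183594, 51.32940673828125), 89.97452545166016) 1966
look t67.8 tcp [ 0.5003 -0.0051  0.2194] open 0.0642 gf 0.0 F [ 0.  -0.2 -0.4] q6 1.40
```

View pics/cup1.png

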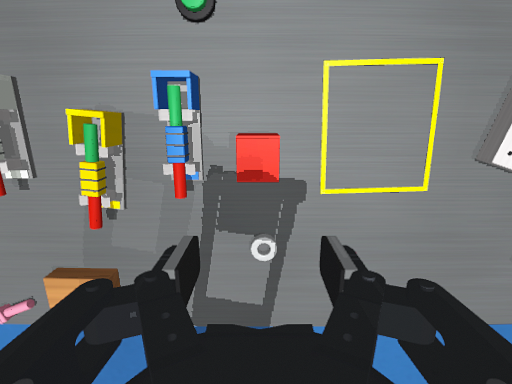

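The cup lies on its side at about (258,158), with its mouth towards the robot, and the blue and yellow gauges sit red end out. The second quarter turn stands the cup up.

```bash
python3 - <<'E'
from h import *
cup_op(.5235,-.003,.030,.53,-.003,.027)
cuplook("cup2")
movep([.56,-.3,.3],[pi,0,0]); hold(.2); im,d,c=shot("wrist"); cv2.imwrite("pics/pan.png",im[:,:,::-1])
h=hsv(im); m=(h[...,2]>110)&(h[...,1]<60)
P=dep(im,d,c,np.ones(im.shape[:2],bool)); P=P[(np.hypot(P[:,0]-.56,P[:,1]+.356)<.1)&(P[:,2]>.022)&(P[:,2]<.033)]
print(len(P),cv2.minAreaRect((P[:,:2]*1000).astype(np.float32)))
ys,xs=np.nonzero(mask(im,"yellow")); p=ray(np.c_[xs,ys],c,0)[:,:2]; p=p[(np.hypot(p[:,0]-.554,p[:,1]+.155)<.13)]
print(len(p),cv2.minAreaRect((p*1000).astype(np.float32))); st("")
a=cv2.imread("pics/cup2.png"); cv2.imwrite("pics/m2.png",np.hstack([cv2.resize(a,(400,300)),cv2.resize(im[:,:,::-1],(400,300))]))
E
```

```text
cup at t70.2 tcp [ 0.5332 -0.003   0.0139] open 0.0640 gf 0.0 F [0.2 0.5 0.2] q6 1.01
cup grip t70.7 tcp [ 0.5334 -0.0031  0.0142] open 0.0477 gf 42.0 F [-3.5 -0.4  6.3] q6 1.01
cup turned t73.6 tcp [ 0.5138 -0.0031  0.0984] open 0.0473 gf 41.4 F [-0.  -0.5 -0.2] q6 1.46
cup placed True t75.1 tcp [ 0.5133 -0.003   0.0163] open 0.0477 gf 41.9 F [ 2.3 -0.3  4.8] q6 1.47
[0.0009 0.0043 0.0524] ((523.4337768554688, -2.7473106384277344), (47.46830749511719, 47.25614547729492), 89.79315948486328) 476
look t78.5 tcp [ 0.5003 -0.0051  0.2194] open 0.0640 gf 0.0 F [ 0.7  0.7 -0.1] q6 1.40
735 ((559.266845703125, -350.183349609375), (100.4850845336914, 120.6425552368164), 72.58650207519531)
1551 ((553.7685546875, -153.13348388671875), (163.1171417236328, 143.06442260742188), 1.5963729619979858)
 t79.9 tcp [ 0.5603 -0.2987  0.3   ] open 0.0638 gf 0.0 F [-1.8  0.7  0.3] q6 0.96
```

View pics/m2.png

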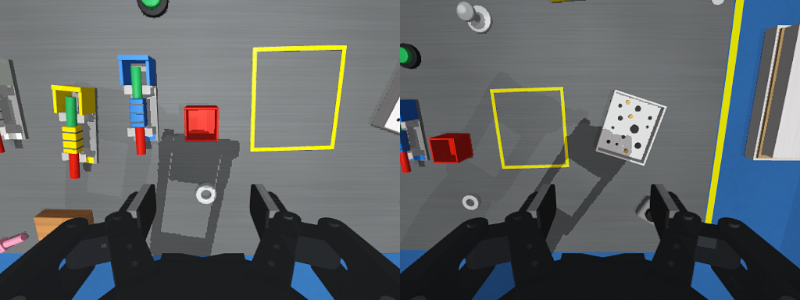

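The cup stands mouth up at (201,123) of the left picture. The pan, near (630,127) on the right, is turned about -17°, and the outline is at (530,127). Next I push the pan with the spread fingers against the inside of its leading wall.

```bash
cat >> h.py <<'E'
def panlook(c0=(.554,-.153)):
    movep([c0[0]-.02,c0[1],.3],[pi,0,0]); hold(.2); im,d,c=shot("wrist"); cv2.imwrite("pics/panlook.png",im[:,:,::-1])
    P=dep(im,d,c,np.ones(im.shape[:2],bool)); P=P[(np.hypot(P[:,0]-c0[0],P[:,1]-c0[1])<.11)&(P[:,2]>.022)&(P[:,2]<.033)]
    print("pan",cv2.minAreaRect((P[:,:2]*1000).astype(np.float32)))
    ys,xs=np.nonzero(mask(im,"yellow")); p=ray(np.c_[xs,ys],c,0)[:,:2]; p=p[(np.hypot(p[:,0]-.554,p[:,1]+.155)<.13)]
    print("outl",cv2.minAreaRect((p*1000).astype(np.float32)),len(p)); st("")
E
python3 - <<'E'
from h import *
c=np.array([.559,-.350]); a=-.304; o=np.array([.554,-.153]); b=.012
py=lambda a:np.array([-np.sin(a),np.cos(a)])
gripper_to(.077)
movep([*c,.08],[pi,0,a+pi/2]); hit=move_l([*c,.004],feed=.06,max_force=6); st("in %s"%hit)
z=observe()["eef_pos"][2]+(.003 if hit else 0)
move_l([*(c+.033*py(a)),z],feed=.06); st("near")
e=o+.036*py(b)
h=move_l([*e,z],feed=.06,rotation=[pi,0,b+pi/2],max_force=30); st("pushed %s"%h)
move_l([*(e-.006*py(b)),z],feed=.03); move_l([*(e-.006*py(b)),.12],feed=.1)
panlook()
E
```

```text
in False t82.8 tcp [ 0.5594 -0.3503  0.0046] open 0.0772 gf 0.0 F [-0.7 -0.   0.9] q6 -0.37
near t83.5 tcp [ 0.569  -0.3184  0.0047] open 0.0773 gf 0.0 F [-0.4 -0.2 -0.6] q6 -0.33
pushed False t87.0 tcp [ 0.5536 -0.1171  0.0046] open 0.0768 gf 0.5 F [-0.  -1.8 -0.2] q6 -0.36
pan ((555.965087890625, -153.08030700683594), (120.08759307861328, 100.14493560791016), 0.5961806774139404)
outl ((553.5933837890625, -153.17660522460938), (162.96937561035156, 142.6875762939453), 1.797326683998108) 1588
 t90.3 tcp [ 0.5339 -0.1528  0.2994] open 0.0768 gf 0.0 F [-0.1 -1.   0.6] q6 1.15
```

View pics/panlook.png

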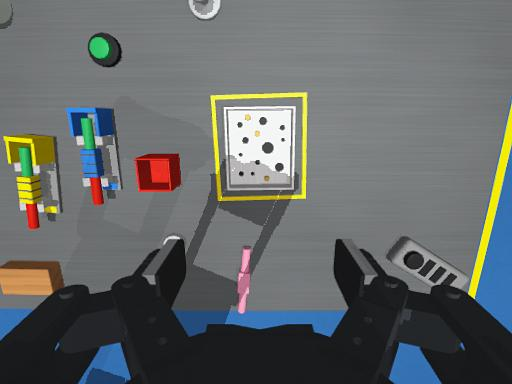

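The pan sits squarely inside the outline around (260,150). I'll check everything from above and locate the button before pressing it.

```bash
python3 - <<'E'
from h import *
gripper_to(0)
movep([.52,.25,.33],[pi,0,0]); hold(.2); im,d,c=shot("wrist")
for g in "ABCD":
    x,y,w=M[g]; print(g,gauge(np.array([x,y]),w,im,c))
im1=im
movep([.64,.06,.2],[pi,0,0]); hold(.2); im,d,c=shot("wrist")
P=dep(im,d,c,mask(im,"green")); P=P[np.hypot(P[:,0]-.69,P[:,1]-.064)<.03]
print("btn",len(P),np.median(P,0),cv2.minAreaRect((P[:,:2]*1000).astype(np.float32))); st("")
t,_,_=shot("top")
cv2.imwrite("pics/m3.png",np.hstack([cv2.resize(x[:,:,::-1],(400,300)) for x in(im1,t)]))
E
```

```text
A (array([0.53932765, 0.0901639 ]), np.float64(3.128843278015958), array([ 61.7,  22.6, -19.1, -59.3]))
B (array([0.500991  , 0.19113273]), np.float64(3.039575454801296), array([ 62.4,  23. , -19.7, -60.1]))
C (array([0.54158581, 0.3082801 ]), np.float64(-3.1330064968953257), array([ 61.8,  22.8, -20.1, -59.5]))
D (array([0.52521623, 0.40472869]), np.float64(2.944790243470934), array([ 61.4,  21.8, -20.3, -60.7]))
btn 482 [0.69365484 0.06558001 0.02135169] ((693.4207153320312, 66.37411499023438), (26.222652435302734, 26.150508880615234), 0.06573319435119629)
 t94.0 tcp [0.6402 0.0613 0.2013] open -0.0003 gf 0.0 F [-0.7  0.3  0.8] q6 1.54
```

View pics/m3.png

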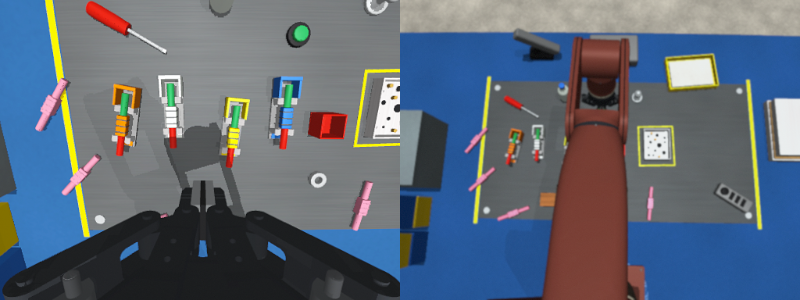

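All four gauges are red end out, the cup is upright and the pan is in place, so I press the button.

```bash
python3 - <<'E'
from h import *
movep([.6935,.066,.06],[pi,0,0]); 
h=move_l([.6935,.066,.008],feed=.02,max_force=14); st("pressed %s"%h); hold(.3); st("held")
move_l([.6935,.066,.15],feed=.1); hold(.3)
movep([.64,.06,.2],[pi,0,0]); hold(.2); im,d,c=shot("wrist")
P=dep(im,d,c,mask(im,"green")); P=P[np.hypot(P[:,0]-.69,P[:,1]-.064)<.03]; print("btn",np.median(P,0))
panlook(); cuplook("cup3")
E
```

```text
pressed True t96.7 tcp [0.6935 0.066  0.0161] open 0.0002 gf 2.4 F [-1.5  0.2  4.6] q6 1.55
held t97.0 tcp [0.6935 0.066  0.0161] open 0.0003 gf 2.9 F [-2.3 -0.1  5.6] q6 1.55
btn [0.69363144 0.066088   0.02127041]
pan ((555.67919921875, -153.17953491210938), (120.39273834228516, 100.40555572509766), 0.8442391753196716)
outl ((553.5450439453125, -153.22586059570312), (162.73748779296875, 142.74057006835938), 1.6002073287963867) 1588
 t100.7 tcp [ 0.5343 -0.1519  0.2992] open -0.0002 gf 0.0 F [-0.  -0.1  0.5] q6 1.15
[0.001  0.0042 0.0526] ((523.1056518554688, -2.618854522705078), (47.09584426879883, 46.959564208984375), 89.96489715576172) 447
look t101.7 tcp [ 0.5009 -0.0063  0.2209] open -0.0000 gf 0.0 F [ 0.2  0.8 -0.7] q6 1.40
```

The stop at a 14 N force change means the button bottomed. I'll press once more, more firmly, to be safe, then confirm the pan and hand in.

```bash
python3 - <<'E'
from h import *
movep([.6935,.066,.06],[pi,0,0]); move_l([.6935,.066,.026],feed=.05)
h=move_l([.6935,.066,.010],feed=.01,max_force=22); st("pressed %s"%h); move_l(observe()["eef_pos"]-[0,0,.0005],feed=.01); hold(.3); st("held")
move_l([.6935,.066,.15],feed=.1); hold(.3)
panlook()
im,d,c=shot("wrist"); P=dep(im,d,c,mask(im,"green")); P=P[np.hypot(P[:,0]-.69,P[:,1]-.064)<.03]; print("btn",np.median(P,0))
hold(.5); print(job_done())
E
```

```text
pressed True t104.7 tcp [0.6936 0.066  0.0161] open 0.0002 gf 2.4 F [-1.7 -0.4  5. ] q6 1.55
held t105.2 tcp [0.6936 0.066  0.0161] open -0.0001 gf 2.9 F [-2.8  1.   5.7] q6 1.55
pan ((555.585205078125, -153.1464385986328), (120.68730926513672, 100.37934112548828), 0.8937079906463623)
outl ((553.5670166015625, -153.20065307617188), (163.00119018554688, 142.8251190185547), 1.7220962047576904) 1588
 t108.4 tcp [ 0.5343 -0.1522  0.2991] open 0.0001 gf 0.0 F [ 0.7  0.7 -0.1] q6 1.15
btn [0.69309067 0.06344455 0.02095864]
the job is handed in; nothing more can be done
None
```

The job is handed in, with no verdict returned: my last camera checks showed all four gauges seated red end out, the cup mouth up, the pan square inside the outline, and the button pressed to its stop and back up.

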